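# Seat a keyed shaft in a pulley and hold it home

## Task

Lift the keyed steel shaft up and off its fork hook, lower its nose into the bore of the belt pulley, turn it until the key slips into the keyway, and keep pushing down against the spring inside the bore until the shaft's flange lies flat on the pulley's hub. Finish while holding it there, still gripping the shaft and pressing it fully home (let go, it springs up again), as a colleague will now fit the screw that retains it. Do not disturb the lidded wooden box, the spinning top and the roll of tape that stand near.

Things in the scene. Friction and masses are not known exactly. Their poses are not given: they have to be found in the camera images.
- keyed_shaft: Steel shaft, 93 mm long, 0.24 to 0.38 kg, hanging upright in the hook stand's fork. Origin: centre of its lower end; z up along it, x towards the key. From below: round shank 20 mm in diameter, 42 mm long (lowest 5 mm tapered to 12 mm; lowest 20 mm a plain nose), key from 20 to 42 mm up, 8 mm wide, reaching 15 mm from the axis; flange 50 mm in diameter, 42 to 49 mm up; square head.
- flange_under (a point): Point on the shaft's axis at the underside of its flange, 42 mm above the lower end; axes as the shaft. The flange rests on the fork's prongs; straight up, the shaft lifts out freely with its key at any angle.
- head_mid (a point): Middle of the shaft's square head, the part to grip: 22 x 22 mm, flats facing the shaft's own +-x and +-y, 44 mm high (49 to 93 mm above the shaft's lower end; this point is 71 mm above it).
- hook_stand: Fixed stand: wooden board 120 x 110 x 18 mm with a steel post 42 mm behind its centre (+x) that carries a level U-shaped fork of 8 mm rod, its two prongs pointing to own -x. Origin: centre of the board's underside, on the bench. Prongs at y = +-21 mm (34 mm free between), tops 114 mm above the bench, ends 24 mm before the centre and turned up 6 mm. Nothing on it is above 120 mm.
- pulley: Fixed aluminium two-groove belt pulley, 94 mm in diameter, on a wooden block 130 x 130 x 24 mm. Origin: on the bench under the bore's axis; z up, x towards the keyway. Its hub, 56 mm in diameter, ends in a flat face 80 mm above the bench (12 mm above the rest). Bore 22 mm in diameter; keyway 10 mm wide, reaching 17 mm from the axis, all the way down.
- hub_face (a point): Centre of the bore's mouth in the plane of the hub face, 80 mm above the bench; axes as the pulley. The shaft is home with its flange on this face, 42 mm of shaft in the bore. With the key out of line it stops after 20 mm, the key standing on the hub face.
- ejector (a joint): Sprung disc inside the pulley's bore, 34 mm below the hub face when free (0). The value grows as the shaft's end pushes it down: 0.008 m with the shaft fully home. The spring pushes up with 5 N at 0 and 9 N at 0.008 m, more than the shaft's weight.
- turned_box: Bystander: small round lidded wooden box, 57 mm in diameter, 64 mm high. Origin: centre of its underside.
- spin_top: Bystander: wooden spinning top standing on the bench, 62 mm in diameter, 50 mm high. Origin: centre of its underside.
- masking_tape: Bystander: roll of tape lying flat, 104 mm in diameter, 25 mm high. Origin: centre of its underside.
Things that resemble listed ones, but are neither listed nor needed, are in the scene too. Leave any red look-alike of the hook_stand alone. Several things have the shape of the keyed_shaft; the one meant has the colours described above.

How it is judged:
On the way, in this order (a step that is already met when the one before it is completed fails the run):
1. the shaft has been lifted off the fork (z of flange_under in the frame of hook_stand above 0.125 m and contact force between keyed_shaft and hook_stand below 0.1 N and contact force between the fingers and keyed_shaft above 1 N), for 0.2 s.
2. the shaft's nose stands upright in the pulley's bore (horizontal distance between keyed_shaft and hub_face below 0.004 m and z of keyed_shaft in the frame of hub_face below -0.006 m and angle between keyed_shaft's own z axis and vertical below 0.15 rad), for 0.1 s.
At the end, for the whole second after the job is handed in: The shaft stands in the pulley's bore with its key in the keyway (within 0.2 rad), upright within 0.08 rad and centred within 3 mm, its flange within 2.5 mm of the hub face with the sprung disc pushed down more than 5.5 mm, at rest, and the fingers still grip it (more than 2 N) (z of flange_under in the frame of hub_face below 0.0025 m and horizontal distance between flange_under and hub_face below 0.003 m and angle between the z axis of keyed_shaft and the z axis of pulley, either way round below 0.08 rad and angle between the x axis of keyed_shaft and the x axis of pulley, either way round below 0.2 rad and value of joint ejector above 0.0055 m and linear speed of keyed_shaft below 0.02 m/s and contact force between the fingers and keyed_shaft above 2 N); the arm keeps its last pose, push and grip.
It fails at once if the lidded box is moved more than 15 mm (distance of turned_box from where it was at the start of the episode above 0.015 m).
It fails at once if the spinning top is moved more than 15 mm (distance of spin_top from where it was at the start of the episode above 0.015 m).
It fails at once if the roll of tape is moved more than 15 mm (distance of masking_tape from where it was at the start of the episode above 0.015 m).
It also fails if it takes over 38 s, if anything falls off the work surface, if the arm or the gripper's body presses on something with over 40 N, if the wrist force passes 120 N, or if a joint passes its speed limit or range.

## Robot

A 6-joint arm with a two-finger parallel gripper is mounted at the origin on a cart in front of the work surface, level with it; the furniture and walls round the work are solid. World frame = base frame: x ahead of the robot, y to its left, z up, the work surface at z = 0. Lengths are in m, angles in rad, forces in N, time in s.
With the tool pointing down it reaches from about 0.325 to 0.9 m from the base axis. Payload 3.5 kg.
Tool frame: the origin (TCP) lies between the finger pads; the fingertips stand 11 mm ahead of it and the grasp point (between the pads) lies 8 mm behind it; z points along the fingers, y is the direction in which the jaws open and shut (so a half turn about z gives the same grasp; the last joint's range is limited). The gripper opens to 85 mm and grips with 20 to 120 N. Pads are 22 mm wide; open, the fingers measure 114 mm over their backs; the gripper's body (76 mm by 85 mm) begins 54 mm behind the grasp point. The pads swing forward as they close: fully open they stand 13 mm farther back than shut.
Start: joints at [-0.103, 0.276, -0.026, 1.268, 0, 1.467], TCP at [0.625, -0, 0.242] pointing down, gripper open.
Joint ranges: [-3.12, 3.12], [-0.85, 1.88], [-1.08, 1.24], [-1.95, 2.15], [-1.57, 1.53], [-3.14, 3.14]. Speed limits (rad/s): [2.57, 2.57, 3.14, 3.14, 3.14, 3.14].

## Interface

Orientations are given as a rotation vector (axis times angle).
In Python, from workcell import monitor, snapshot, order gives the robot as it stands.
- The arm moves only by the tool jog_arm, never from a script. Its argument "targets" is a list of rows, each a list of 2 entries, a list of its own where there are three numbers: the shift along the tool's x, y, z in cm, then the turn, a rotation vector about the tool's x, y, z in rad. In form: [[[dx, dy, dz], [wx, wy, wz]], ...]. A call has 1 to 5 rows; each row shifts and turns the commanded pose from where the row before left it, along the tool's axes as they then stand; what a row does not reach is not made up. A row lasts 1/10 s, in which the tool goes at most 50 mm and 8.59 degrees, less where a joint would pass 70% of its speed; a pose out of reach is approached as far as the arm can. A call with a gripper value outside its range is refused whole. "hand" is the opening in per cent of the stroke, from 0 (shut) to 100 (fully open), set as the call begins (left out, the last holds). The fingers move at their own pace and stop on an object; "squeeze" is the grip in N (left out, the last holds). Time passes only in rows, so rows that do not move let the fingers close. It gives the time, the measured TCP pose, the force and the opening at its end, in the units of the state.
- monitor.read_state(): the state, without advancing time (a new reading comes with each control period).
- snapshot(name): name is "scene" or "side" or "wrist"; returns a dict with "img" (420x560x3 uint8, red, green, blue), "z_map" (420x560 float32, m along the optical axis (not along the pixel's ray), 0 where there is no reading), "fx", "fy", "cx", "cy" (pixels), "R" (3x3) and "t" (3): a world point X has camera coordinates R X + t; the wrist camera has in their place "mount" (4x4, takes a point from camera to tool coordinates, whose origin is the TCP and whose axes are the flange's). Camera axes: x right, y down, z forward; pixel columns grow to the right and rows downward; lengths in m; the calibration is good to about 2 mm. A picture is of the moment at which its call begins: read the wrist's pose just before it.
- order.hand_in(): hands the job in, once; it reports no verdict.
The state is a dict: "t": time; "joints": joint angles; "qd": joint speeds; "joint_torque": joint torques, N m; "eef_pos": TCP position; "eef_rot": TCP orientation; "wrist_force": force on the tool from outside, world axes, zero at the start; "ft_torque": the same for the moment, N m; "finger_gap": finger opening in m.
Only numpy, scipy, OpenCV 4.12 (cv2) and the standard library are available. Lean on these libraries where they do the work, as an engineer would, in place of code of your own. Each camera call takes 0.05 s, during which the arm holds its last target.

## Working session

There is one attempt and no reset: what is moved stays moved. The work goes in short steps, Python scripts to look and compute and a tool call to move; the robot and the scene stay as the last step left them, time stands still between calls to the robot, and variables do not carry over. Pictures are saved under pics/ and viewed, and the job is handed in when it is done.

Besides the shell and the picture viewer there is one more tool, called after ">>>" by a JSON object that holds its "op" and its "data", one argument or row to a line. jog_arm: Moves the arm, as the interface text tells. Its arguments: {"type":"object","properties":{"targets":{"type":"array"},"hand":{"type":"number"},"squeeze":{"type":"number"}},"required":["targets"]}

```bash
mkdir -p pics; ls
cat > h.py <<'E'
import numpy as np,cv2,pickle
from workcell import monitor,snapshot,order
def save(n,name):
    s=monitor.read_state(); d=snapshot(n); d['state']=s
    cv2.imwrite(f'pics/{name}.png',d['img'][:,:,::-1]); pickle.dump(d,open(f'{name}.pkl','wb')); return d
def load(n): return pickle.load(open(n+'.pkl','rb'))
def world(d,u,v,z=None):
    zz=d['z_map'][int(round(v)),int(round(u))] if z is None else z
    c=np.array([(u-d['cx'])/d['fx']*zz,(v-d['cy'])/d['fy']*zz,zz])
    return d['R'].T@(c-d['t'])
def cloud(d):
    v,u=np.mgrid[:420,:560]; z=d['z_map']
    c=np.stack([(u-d['cx'])/d['fx']*z,(v-d['cy'])/d['fy']*z,z],-1)
    return (c-d['t'])@d['R']
def ray(d,u,v,h):
    o=-d['R'].T@d['t']; r=d['R'].T@np.array([(u-d['cx'])/d['fx'],(v-d['cy'])/d['fy'],1])
    return o+r*(h-o[2])/r[2]
def proj(d,X):
    c=d['R']@np.array(X)+d['t']; return c[0]/c[2]*d['fx']+d['cx'],c[1]/c[2]*d['fy']+d['cy']
E
python3 - <<'E'
from h import *
for n in ['scene','side','wrist']: d=save(n,n+'0'); print(n,d['fx'],d['cx'],d.get('R'),d.get('t'),d.get('mount'))
print(d['state'])
E
```

```text
pics
scene 526.1190107726509 282.0674991170976 [[-0.77355238 -0.63373085  0.00138914]
 [-0.49889768  0.60761602 -0.61798372]
 [ 0.39079128 -0.47873582 -0.78618967]] [0.36566631 0.3787534  1.45841062] None
side 414.3581059124209 283.15715382073705 [[-0.99675207  0.07913091 -0.01495333]
 [ 0.07154834  0.78494433 -0.61542119]
 [-0.03696131 -0.61449223 -0.78805657]] [0.50832776 0.07610088 1.06166735] None
wrist 303.84873266151465 277.31782165465705 None None [[ 5.53379351e-05 -9.53642868e-01 -3.00940655e-01  7.56577822e-02]
 [ 9.99999736e-01 -1.65143841e-04  7.07203107e-04 -4.81627695e-05]
 [-7.24117695e-04 -3.00940615e-01  9.53642607e-01 -1.31729939e-01]
 [ 0.00000000e+00  0.00000000e+00  0.00000000e+00  1.00000000e+00]]
{'t': 0.1, 'joints': array([-1.03392010e-01,  2.77105870e-01, -2.77478939e-02,  1.26795990e+00,
       -1.51605568e-05,  1.46738756e+00]), 'qd': array([ 0.001291  , -0.00221335,  0.00358391, -0.00108845,  0.00040162,
        0.0009129 ]), 'joint_torque': array([ 8.02060767e-04, -4.46709216e+01,  2.96128178e+01,  8.47860065e-03,
       -4.56193129e-05,  5.66283830e-06]), 'eef_pos': array([6.24330358e-01, 6.02488492e-05, 2.41239119e-01]), 'eef_rot': array([-2.22032175e+00, -2.22035900e+00,  2.01494295e-03]), 'wrist_force': array([-1.04323901, -0.43656227,  0.12181261]), 'ft_torque': array([ 0.01559639, -0.00281227, -0.02197069]), 'finger_gap': 0.08521923381890391}
```

View pics/scene0.png

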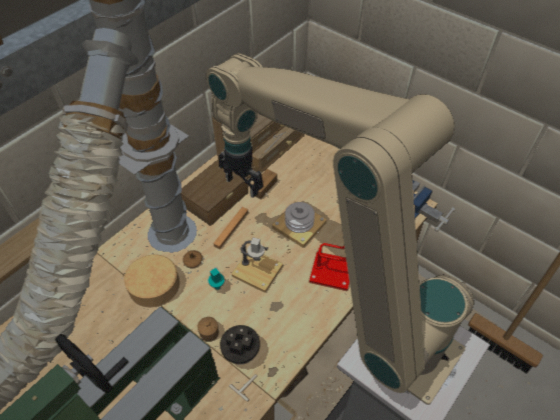

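View pics/side0.png

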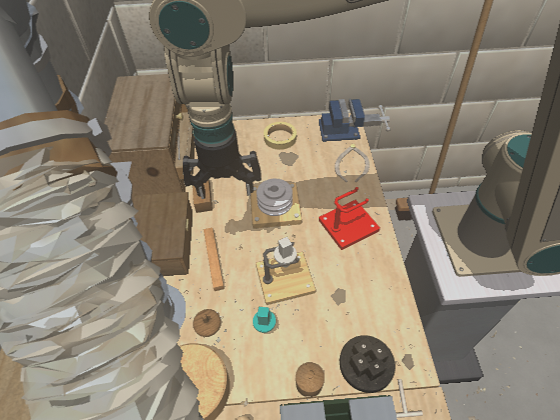

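View pics/wrist0.png

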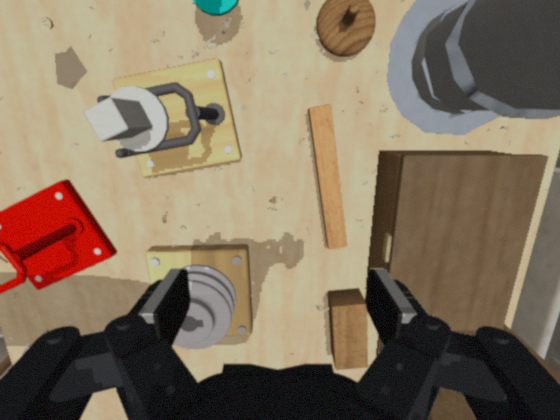

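```bash
cat >> h.py <<'E'
from scipy.spatial.transform import Rotation as Ro
def fixw(d):
    s=d['state'];T=np.eye(4);T[:3,:3]=Ro.from_rotvec(s['eef_rot']).as_matrix();T[:3,3]=s['eef_pos']
    C=np.linalg.inv(T@d['mount']); d['R']=C[:3,:3]; d['t']=C[:3,3]; return d
E
python3 - <<'E'
from h import *
d=fixw(load('wrist0'));s=load('side0');c=load('scene0')
a=cv2.resize(d['img'][40:200,70:260],None,fx=4,fy=3.5)[:,:,::-1]
cv2.imwrite('pics/c1.png',a)
b=cv2.resize(s['img'][160:320,200:340],None,fx=3.5,fy=3.5)[:,:,::-1]
e=cv2.resize(c['img'][190:300,200:330],None,fx=2.3,fy=2.3)[:,:,::-1]
cv2.imwrite('pics/c2.png',b);cv2.imwrite('pics/c3.png',cv2.resize(d['img'][230:370,130:270],None,fx=4,fy=4)[:,:,::-1])
for n,d in dict(w=d,s=s,c=c).items():
    P=cloud(d);z=P[...,2]
    for nm,lo,hi,x0,x1,y0,y1 in [('head',.157,.175,.35,.65,-.1,.35),('flg',.115,.13,.35,.65,-.1,.35),('hub',.076,.084,.4,.62,-.2,.2)]:
        m=(z>lo)&(z<hi)&(P[...,0]>x0)&(P[...,0]<x1)&(P[...,1]>y0)&(P[...,1]<y1)&(d['z_map']>0)
        v,u=np.nonzero(m)
        if len(v): q=P[m]; print(n,nm,len(v),q.mean(0),q.min(0),q.max(0),u.min(),u.max(),v.min(),v.max())
E
```

```text
w head 1361 [0.51316722 0.07497155 0.16424299] [0.49760835 0.06078299 0.1570113 ] [0.52581459 0.0886149  0.16742179] 83 133 97 141
w flg 2103 [0.51777628 0.07378861 0.12081862] [ 0.3607049  -0.07987893  0.11500143] [0.5572029  0.10101507 0.12995619] 1 195 84 287
w hub 891 [ 0.5329437  -0.14341166  0.0797971 ] [ 0.50634004 -0.17440293  0.07602344] [0.56018006 0.08591385 0.08399019] 176 213 106 342
s head 115 [0.51007405 0.07906491 0.16386007] [0.49762556 0.06507946 0.15731615] [0.52246485 0.09098863 0.16830996] 279 291 237 249
s flg 293 [0.50469646 0.07977325 0.12041891] [ 0.35653064 -0.07208037  0.11501148] [0.55587942 0.10457416 0.12990271] 264 346 197 266
s hub 273 [ 0.52215211 -0.12022824  0.07930844] [ 0.49277361 -0.17254221  0.0760408 ] [0.55842043 0.19240442 0.08395662] 264 289 181 313
c head 61 [0.50722034 0.07802293 0.1643759 ] [0.49539692 0.06312935 0.1574778 ] [0.51920857 0.08998562 0.16935493] 251 260 238 246
c flg 170 [0.49525134 0.07405211 0.12008949] [ 0.35543937 -0.07941416  0.11511153] [0.55352536 0.32469264 0.12891306] 235 330 241 342
c hub 153 [ 0.51869149 -0.12661498  0.08001412] [ 0.49029743 -0.17444356  0.07605177] [0.5563071  0.19945953 0.08397524] 216 308 204 277
```

View pics/c1.png

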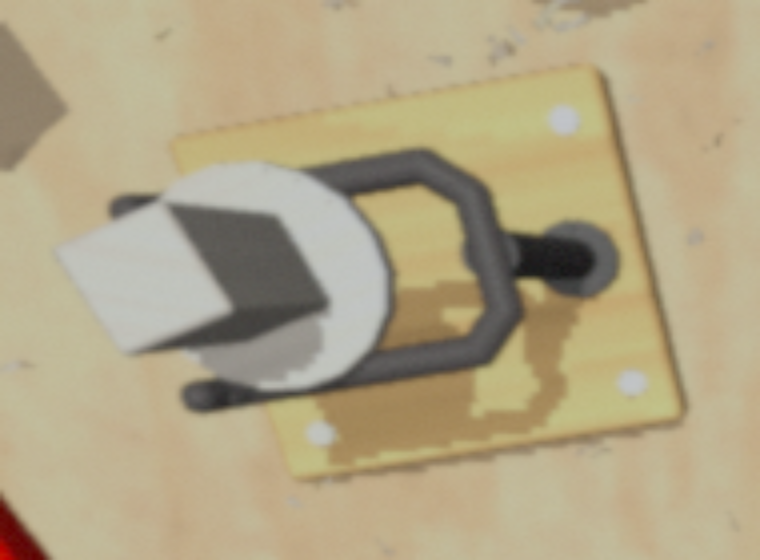

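View pics/c2.png

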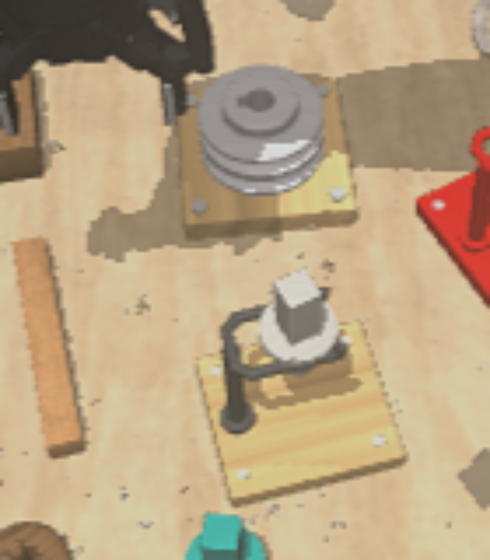

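View pics/c3.png

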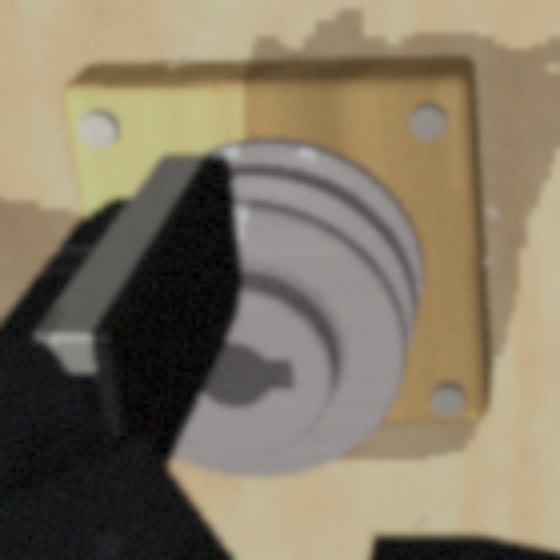

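Run:
```python
from h import *
d=fixw(load('wrist0'));s=load('side0');c=load('scene0')
for n,k in dict(w=d,s=s,c=c).items(): print(n,-k['R'].T@k['t'])
C=[ray(d,u,v,.165)[:2] for u,v in [(83.75,111.4),(111.25,98),(128.25,126.6),(101.75,141.4)]]
C=np.array(C);print(C,C.mean(0))
for i in range(4):
    e=C[(i+1)%4]-C[i];print(np.linalg.norm(e),np.degrees(np.arctan2(e[1],e[0])))
# contour-based: top face via depth
P=cloud(d)
m=((P[...,2]>.1615)&(d['z_map']>0)&(abs(P[...,0]-.511)<.03)&(abs(P[...,1]-.077)<.03))
g=d['img'].mean(-1);m&=g>130
print(m.sum(),P[m].mean(0)); r=cv2.minAreaRect((P[m][:,:2]*1000).astype(np.float32));print(r)
# side/scene heads
for n,k in dict(s=s,c=c).items():
    P=cloud(k);m=((P[...,2]>.162)&(k['z_map']>0)&(abs(P[...,0]-.511)<.03)&(abs(P[...,1]-.077)<.03));print(n,m.sum(),P[m].mean(0))
# hub and bore from side & scene: flat pts
for n,k in dict(w=d,s=s,c=c).items():
    P=cloud(k);m=((P[...,2]>.077)&(P[...,2]<.083)&(k['z_map']>0)&(abs(P[...,0]-.525)<.045)&(abs(P[...,1]+.145)<.045))
    (x,y),r=cv2.minEnclosingCircle((P[m][:,:2]*1000).astype(np.float32));print(n,m.sum(),x,y,r)
# fork center from wrist: keyway
print(ray(d,130+235/4,230+375/4,.08),ray(d,130+292/4,230+375/4,.08))
k=s;cv2.imwrite('pics/c4.png',cv2.resize(s['img'][175:225,250:300],None,fx=10,fy=10)[:,:,::-1])
```

```text
w [0.62454547 0.07569259 0.3729835 ]
s [0.54047247 0.55242695 0.89108922]
c [-0.09811292  0.69979079  1.38014283]
[[0.49858097 0.07966689]
 [0.51778973 0.08781301]
 [0.52609474 0.07017782]
 [0.50697491 0.06066639]] [0.51236009 0.07458103]
0.020864701821639593 22.98100573322886
0.01949290118818358 -64.7826634075803
0.02135498579803993 -153.55129901242353
0.020772032608986038 113.83461547034281
1136 [0.51176438 0.0749364  0.16492308]
((511.3293151855469, 74.82015991210938), (22.49927520751953, 22.03317642211914), 24.16329002380371)
s 1283 [0.51150645 0.05864961 0.60689376]
c 492 [0.50731723 0.05912156 0.61934013]
w 832 523.3932495117188 -147.35025024414062 28.076818466186523
s 225 520.0794067382812 -144.9488067626953 28.577411651611328
c 114 517.1260375976562 -141.87924194335938 31.696630477905273
[ 0.52304153 -0.14858412  0.08      ] [ 0.539321   -0.14856695  0.08      ]
```

View pics/c4.png

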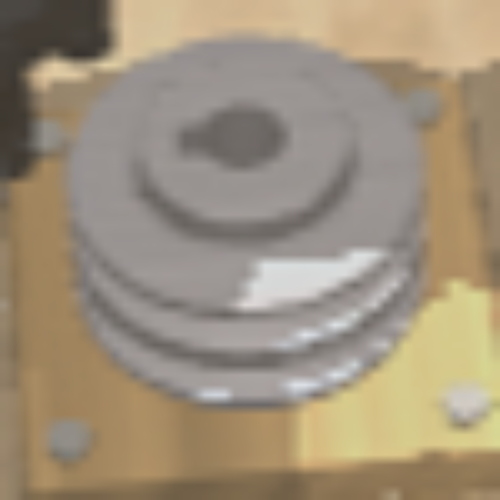

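>>> {"op": "jog_arm", "data": {
  "targets": [
    [[2.5,-3.7,0],[0,0,0]],
    [[2.5,-3.8,0],[0,0,0]],
    [[2.5,-3.8,0],[0,0,0]],
    [[0,0,0],[0,0,-0.145]],
    [[0,0,0],[0,0,-0.145]]
  ],
  "hand": 75,
  "squeeze": 60
}}

```text
t: 0.65
eef_pos: [0.5102, 0.0758, 0.242]
eef_rot: [-1.867, -2.526, 0.001]
wrist_force: [1.1, -0.3, 0.3]
finger_gap: 0.0639
```

>>> {"op": "jog_arm", "data": {
  "targets": [
    [[0,0,0],[0,0,-0.145]],
    [[0,0,0],[0,0,-0.145]],
    [[0,0,0],[0,0,-0.145]],
    [[0,0,0],[0,0,-0.145]],
    [[0,0,0],[0,0,-0.145]]
  ]
}}

```text
t: 1.15
eef_pos: [0.5116, 0.075, 0.242]
eef_rot: [-0.853, -3.023, 0.0]
wrist_force: [-0.2, -0.1, 0.1]
finger_gap: 0.0642
```

>>> {"op": "jog_arm", "data": {
  "targets": [
    [[0,0,0],[0,0,-0.145]],
    [[0,0,0],[0,0,-0.145]],
    [[0,0,0],[0,0,-0.145]],
    [[0,0,0],[0,0,-0.145]],
    [[0,0,0],[0,0,-0.145]]
  ]
}}

```text
t: 1.65
eef_pos: [0.5117, 0.075, 0.2419]
eef_rot: [0.275, -3.129, -0.0]
wrist_force: [-0.6, -0.6, 0.4]
finger_gap: 0.0637
```

>>> {"op": "jog_arm", "data": {
  "targets": [
    [[0,0,0],[0,0,-0.145]],
    [[0,0,0],[0,0,-0.105]],
    [[0,0,0],[0,0,0]]
  ]
}}

```text
t: 1.95
eef_pos: [0.5117, 0.075, 0.242]
eef_rot: [0.653, -3.072, -0.0]
wrist_force: [0.4, -0.3, 0.1]
finger_gap: 0.0642
```

Run:
```python
from h import *
d=fixw(save('wrist','wrist1'));s=d['state'];print(s['t'],s['joints'],s['eef_pos'],Ro.from_rotvec(s['eef_rot']).as_matrix(),s['finger_gap'])
P=cloud(d);g=d['img'].mean(-1)
m=((P[...,2]>.1615)&(P[...,2]<.17)&(abs(P[...,0]-.511)<.03)&(abs(P[...,1]-.077)<.03)&(g>100))
print(m.sum(),P[m].mean(0),cv2.minAreaRect((P[m][:,:2]*1000).astype(np.float32)))
```

```text
1.95 [ 2.04801560e-02  8.60229835e-02 -2.57525415e-01  1.22795437e+00
 -5.23138183e-06 -3.98525836e-01] [0.51168582 0.07499293 0.24197305] [[-9.13493575e-01 -4.06852541e-01 -7.06189449e-04]
 [-4.06852629e-01  9.13493808e-01 -1.96973716e-05]
 [ 6.53113615e-04  2.69321612e-04 -9.99999750e-01]] 0.06415891119230328
858 [0.51039352 0.07430276 0.16498603] ((510.8367919921875, 74.58149719238281), (22.226139068603516, 21.9957332611084), 23.2010498046875)
```

View pics/wrist1.png

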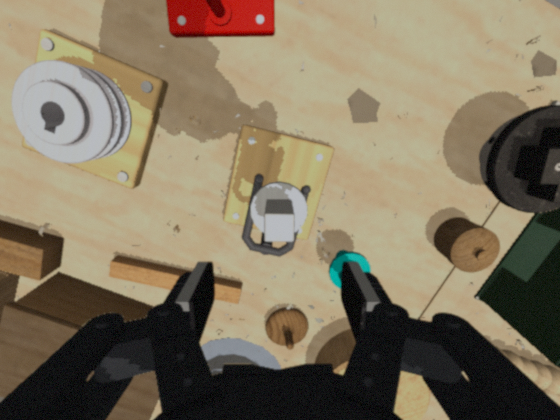

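>>> {"op": "jog_arm", "data": {
  "targets": [
    [[0,0,4],[0,0,0]],
    [[0.05,0,3.5],[0,0,0]],
    [[0,0,2],[0,0,0]],
    [[0,0,0.8],[0,0,0]],
    [[0,0,0],[0,0,0]]
  ]
}}

```text
t: 2.5
eef_pos: [0.5105, 0.0748, 0.1382]
eef_rot: [0.651, -3.071, -0.001]
wrist_force: [-1.4, -0.2, 0.0]
finger_gap: 0.0642
```

>>> {"op": "jog_arm", "data": {
  "targets": [
    [[0,0,0],[0,0,0]],
    [[0,0,0],[0,0,0]],
    [[0,0,0],[0,0,0]],
    [[0,0,0],[0,0,0]],
    [[0,0,0],[0,0,0]]
  ],
  "hand": 0,
  "squeeze": 80
}}

```text
t: 3.0
eef_pos: [0.5128, 0.0751, 0.141]
eef_rot: [-0.653, 3.07, 0.0]
wrist_force: [-1.2, 2.4, 5.7]
finger_gap: 0.021
```

Run:
```python
from h import *
d=fixw(load('wrist1'))
cv2.imwrite('pics/c5.png',cv2.resize(d['img'][50:170,5:125],None,fx=5,fy=5)[:,:,::-1])
P=cloud(d);m=((P[...,2]>.077)&(P[...,2]<.083)&(abs(P[...,0]-.525)<.045)&(abs(P[...,1]+.145)<.045))
print(cv2.minEnclosingCircle((P[m][:,:2]*1000).astype(np.float32)))
```

```text
((521.6920776367188, -147.777099609375), 28.7338924407959)
```

View pics/c5.png

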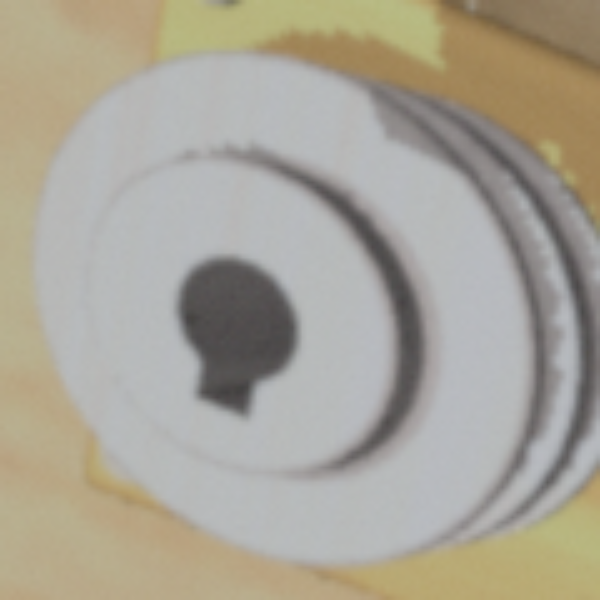

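>>> {"op": "jog_arm", "data": {
  "targets": [
    [[0,0,-1],[0,0,0]],
    [[0,0,-2],[0,0,0]],
    [[0,0,-3],[0,0,0]],
    [[0,0,-3],[0,0,0]],
    [[0,0,-2],[0,0,0]]
  ]
}}

```text
t: 3.5
eef_pos: [0.5118, 0.0746, 0.2514]
eef_rot: [-0.653, 3.072, -0.001]
wrist_force: [1.1, 0.0, -1.6]
finger_gap: 0.021
```

>>> {"op": "jog_arm", "data": {
  "targets": [
    [[0,0,-4],[0,0,0]],
    [[0,0,-4],[0,0,0]],
    [[0,0,-4],[0,0,0]],
    [[0,0,-2],[0,0,0]],
    [[0,0,0],[0,0,0]]
  ]
}}

```text
t: 4.0
eef_pos: [0.5129, 0.0747, 0.3931]
eef_rot: [-0.652, 3.066, -0.003]
wrist_force: [0.4, 0.3, -2.3]
finger_gap: 0.021
```

Run:
```python
from h import *
s=save('side','side2');c=save('scene','scene2');print(s['state']['eef_pos'],s['state']['finger_gap'],s['state']['wrist_force'],s['state']['joints'])
out=[]
for d in (s,c):
    u,v=proj(d,s['state']['eef_pos']-[0,0,.06]);u,v=int(u),int(v);out.append(cv2.resize(d['img'][v-35:v+35,u-35:u+35],(400,400),interpolation=cv2.INTER_CUBIC)); print(u,v)
cv2.imwrite('pics/c6.png',np.hstack(out)[:,:,::-1])
d=fixw(load('wrist1'));o=lambda x,y:ray(d,5+x/5,50+y/5,.08)
g=d['img'][50:170,5:125].mean(-1);P=cloud(d)[50:170,5:125]
v,u=np.mgrid[:120,:120]
m=((g<110)&(np.hypot(u-47,v-66)<24)).astype(np.uint8)
n,l,st,_=cv2.connectedComponentsWithStats(m);i=l[64,47];cs,_=cv2.findContours((l==i).astype(np.uint8),0,1)
pts=np.array([o((p[0][0])*5,(p[0][1])*5)[:2] for p in cs[0]])*1000
print(st[i]);cx=np.array([522,-148.])
from scipy.optimize import least_squares
f=lambda q:np.hypot(*(pts-q[:2]).T)-q[2]
q=least_squares(f,[522,-148,11],loss='soft_l1',f_scale=.4).x;print('bore',q)
far=pts[f(q)>3.5];print(np.degrees(np.arctan2(*(far.mean(0)-q[:2])[::-1])),len(far))
```

```text
[0.51292776 0.07468261 0.39313972] 0.020955346822348155 [ 0.36588279  0.32555054 -2.27463004] [ 2.00307033e-02  3.92964806e-02  5.94824777e-03  1.53072847e+00
 -3.78243940e-04 -3.99104641e-01]
282 188
251 201
[ 36  52  23  30 478]
bore [ 523.17160159 -148.11991186   10.36190973]
-0.42302825091974405 10
```

View pics/c6.png

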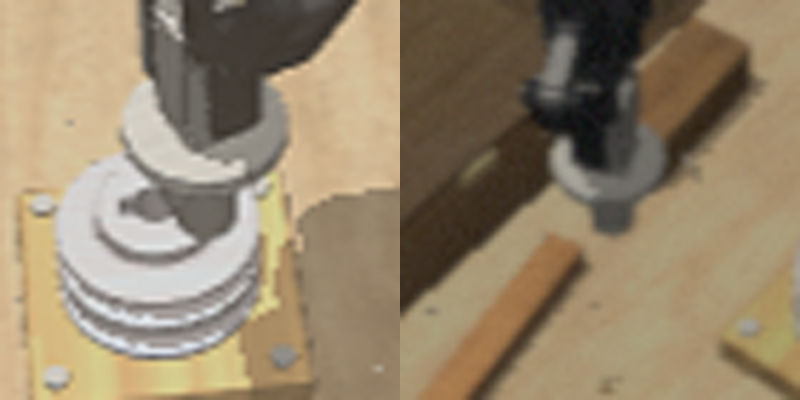

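>>> {"op": "jog_arm", "data": {
  "targets": [
    [[0,0,0],[-0.145,0,0]],
    [[0,0,0],[-0.145,0,0]],
    [[0,0,0],[-0.145,0,0]],
    [[0,0,0],[-0.145,0,0]],
    [[0,0,0],[-0.145,0,0]]
  ]
}}

```text
t: 4.6
eef_pos: [0.5111, 0.0743, 0.3877]
eef_rot: [0.581, -2.741, -1.048]
wrist_force: [-0.3, 0.4, -2.6]
finger_gap: 0.0211
```

>>> {"op": "jog_arm", "data": {
  "targets": [
    [[0,0,0],[0,0,0]]
  ]
}}

```text
t: 4.7
eef_pos: [0.5114, 0.0723, 0.3828]
eef_rot: [0.572, -2.736, -1.044]
wrist_force: [-0.6, -0.2, -2.9]
finger_gap: 0.0215
```

```bash
cat > look.py <<'E'
from h import *
import sys
s=save('side','side'+sys.argv[1]);c=save('scene','scene'+sys.argv[1]);st=s['state'];print(st['t'],st['eef_pos'],st['finger_gap'],st['joints'])
ax=Ro.from_rotvec(st['eef_rot']).as_matrix()
print(ax)
out=[]
for d in (s,c):
    u,v=proj(d,st['eef_pos']+.05*ax[:,2]);u,v=int(u),int(v);out.append(cv2.resize(d['img'][max(v-35,0):v+35,u-35:u+35],(400,400),interpolation=cv2.INTER_CUBIC)); print(u,v)
o=np.hstack(out)[:,:,::-1].astype(float);o=np.clip((o-30)*1.7,0,255)
cv2.imwrite('pics/v%s.png'%sys.argv[1],o)
E
python3 look.py 3
```

```text
4.7 [0.51135029 0.0723402  0.38277239] 0.021515642166024893 [-0.27308118  0.29653815  0.1151334   1.91410692  0.53588457 -0.83242444]
[[-0.91461264 -0.29447629 -0.27706936]
 [-0.40419813  0.68347663  0.60785159]
 [ 0.01037255  0.66793967 -0.74414314]]
292 195
248 208[ WARN:0@2.386] global loadsave.cpp:1063 imwrite_ Unsupported depth image for selected encoder is fallbacked to CV_8U.
```

View pics/v3.png

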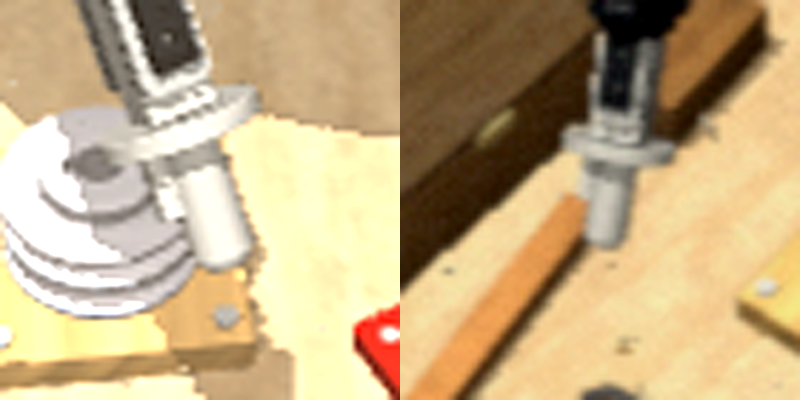

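Run:
```python
from h import *
s=load('side3')
a=cv2.resize(s['img'][175:220,270:322],None,fx=14,fy=13,interpolation=cv2.INTER_NEAREST)
z=s['z_map'][175:220,270:322];print(np.round((z[10:32:2,14:40]*1000)).astype(int))
cv2.imwrite('pics/c7.png',a[:,:,::-1])
```

```text
[[ 679  679  679  679  677  677  680  677  695  698  698  702 1151 1181
  1181 1183 1177 1181 1181 1183 1181 1181 1177 1181 1179 1180]
 [ 678  682  696  694  697  695  694  694  697  697  698  698  702 1178
  1177 1174 1174 1179 1173 1172 1175 1174 1175 1174 1177 1176]
 [ 698  695  699  697  697  695  695  693  696  695  698  700  699  704
  1173 1171 1172 1174 1170 1170 1171 1174 1173 1172 1175 1172]
 [ 695  696  698  699  700  699  699  698  696  697  697  702  698  701
  1169 1165 1161 1170 1168 1162 1171 1165 1169 1167 1162 1166]
 [ 697  700  699  698  699  700  696  698  697  698  699  698  700  699
   701 1164 1165 1164 1164 1162 1162 1163 1161 1166 1162 1160]
 [ 703  698  698  700  701  698  697  698  695  699  699  697  698  703
   704  707 1156 1156 1160 1157 1159 1159 1157 1161 1156 1154]
 [1067  704  700  700  700  701  700  702  700  700  700  699  699  699
   700  703 1153 1150 1157 1151 1154 1154 1155 1155 1150 1153]
 [1061 1062 1058 1062 1063  703  704  701  699  698  701  698  699  700
   703  704  705 1153 1147 1154 1142 1145 1153 1151 1150 1148]
 [1057 1060 1059 1054 1061 1078  705  701  702  697  699  700  701  699
   701  703  705  708 1143 1144 1147 1142 1145 1145 1145 1147]
 [1055 1055 1056 1076 1078 1081  707  705  705  701  700  703  701  702
   701  703  708 1139 1141 1141    0 1142 1141 1136 1142 1142]
 [1069 1075 1068 1074 1078 1079 1101  708  706  704  704  702  704  702
   705  706  709 1136 1136 1135 1134 1135 1135 1135 1136 1134]]
```

View pics/c7.png

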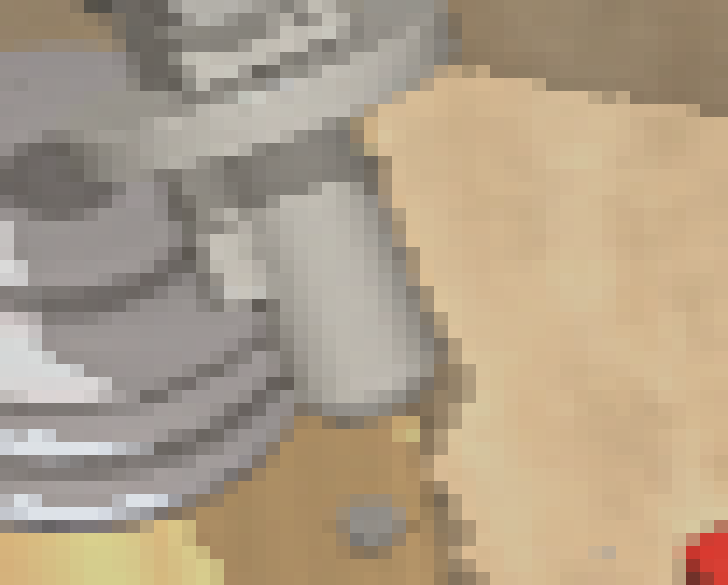

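>>> {"op": "jog_arm", "data": {
  "targets": [
    [[0,0,0],[0.145,0,0]],
    [[0,0,0],[0.145,0,0]],
    [[0,0,0],[0.145,0,0]],
    [[0,0,0],[0.145,0,0]],
    [[0,0,0],[0.145,0,0]]
  ]
}}

```text
t: 5.3
eef_pos: [0.511, 0.0759, 0.3923]
eef_rot: [-0.652, 3.065, -0.011]
wrist_force: [0.7, 0.6, -3.9]
finger_gap: 0.0209
```

>>> {"op": "jog_arm", "data": {
  "targets": [
    [[0,0,0],[0,0,0.14]],
    [[0,0,0],[0,0,0.14]],
    [[0,0,0],[0,0,0.14]],
    [[0,0,0],[0,0,0]]
  ]
}}

```text
t: 5.7
eef_pos: [0.5103, 0.0763, 0.3907]
eef_rot: [-0.002, 3.139, -0.0]
wrist_force: [-0.5, -0.1, -2.4]
finger_gap: 0.021
```

>>> {"op": "jog_arm", "data": {
  "targets": [
    [[-0.3,-3,1.5],[0,0,0]],
    [[-0.3,-4.5,2],[0,0,0]],
    [[-0.3,-4.5,2],[0,0,0]],
    [[-0.3,-4.5,2],[0,0,0]],
    [[-0.1,-3.5,1.5],[0,0,0]]
  ]
}}

```text
t: 6.2
eef_pos: [0.5238, -0.1265, 0.2988]
eef_rot: [-0.003, 3.141, -0.002]
wrist_force: [1.1, 0.5, -2.3]
finger_gap: 0.0209
```

>>> {"op": "jog_arm", "data": {
  "targets": [
    [[0,-2.4,1],[0,0,0]],
    [[0,0,2],[0,0,0]],
    [[0,0,2],[0,0,0]],
    [[0,0,0],[0,0,0]],
    [[0,0,0],[0,0,0]]
  ]
}}

```text
t: 6.7
eef_pos: [0.5241, -0.1485, 0.2499]
eef_rot: [-0.002, 3.141, -0.0]
wrist_force: [-0.2, -0.2, -2.2]
finger_gap: 0.0208
```

```bash
python3 look.py 4 2>/dev/null; python3 -c "
from h import *
save('wrist','wrist4')"
```

```text
6.7 [ 0.52406991 -0.14852147  0.24985838] 0.020798606805861156 [-3.94820589e-01  1.30330239e-01 -1.90763315e-01  1.24952157e+00
 -5.51455741e-05 -3.96209640e-01]
[[-9.99999025e-01 -1.38903626e-03  1.46049558e-04]
 [-1.38905388e-03  9.99999028e-01 -1.20600806e-04]
 [-1.45881897e-04 -1.20803559e-04 -9.99999982e-01]]
270 154
300 184
```

View pics/v4.png

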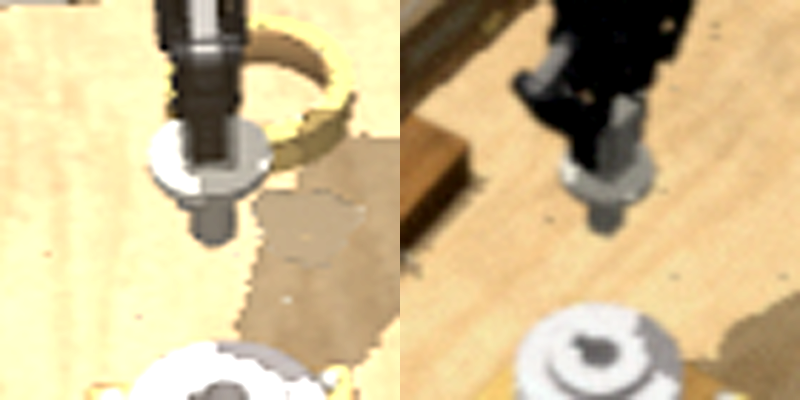

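View pics/wrist4.png

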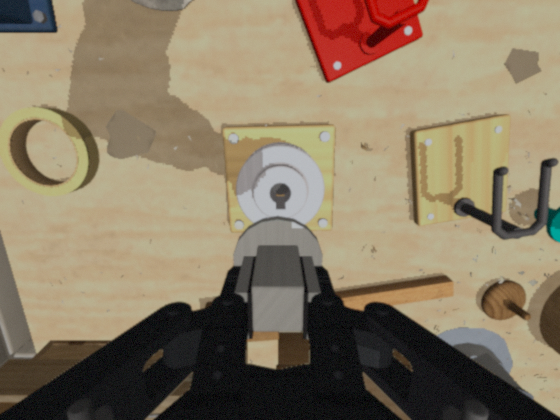

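Run:
```python
from h import *
from scipy.optimize import least_squares
d=load('wrist4');s=d['state'];z=d['z_map']
v,u=np.mgrid[:420,:560];c=np.stack([(u-d['cx'])/d['fx']*z,(v-d['cy'])/d['fy']*z,z,np.ones_like(z)],-1)
T=(c@d['mount'].T)[...,:3]*1000   # tool coords
near=(z>0)&(z<.25)
w=T[near&(abs(u-278)<12)&(v>250)&(v<330)];
fr=T[250:284,268:290].reshape(-1,3);tp=T[295:325,265:292].reshape(-1,3)
print('front face',np.median(fr,0),fr.min(0),fr.max(0));print('top',np.median(tp,0),tp.min(0),tp.max(0))
# flange top edge points: boundary in columns
pts=[]
for uu in range(236,322,3):
    col=T[200:290,uu];ok=(z[200:290,uu]<.24)&(col[:,2]>10)&(col[:,2]<40)
    i=np.nonzero(ok)[0]
    if len(i): pts.append((uu,200+i[0],*col[i[0]+1]))
pts=np.array(pts);print(pts[::4].round(1))
# ray-plane at tool z=20 (flange top edge)
M=d['mount']
def r(uu,vv,h):
    o=M[:3,3];q=M[:3,:3]@np.array([(uu-d['cx'])/d['fx'],(vv-d['cy'])/d['fy'],1]);return (o+q*(h-o[2])/q[2])*1000
for h in (.02,.0225):
    e=np.array([r(a,b-.5,h)[:2] for a,b in pts[:,:2]])
    q=least_squares(lambda q:np.hypot(*(e-q[:2]).T)-25,[0,0],loss='soft_l1').x;print('flange ctr tool',h,q, np.abs(np.hypot(*(e-q).T)-25).mean())
# bore
g=d['img'].mean(-1);m=((g<110)&(np.hypot(u-280,v-195)<22)).astype(np.uint8)
n,l,st,_=cv2.connectedComponentsWithStats(m);i=1+np.argmax(st[1:,4]);print(st[i])
cs,_=cv2.findContours((l==i).astype(np.uint8),0,1)
h=s['eef_pos'][2]-.08
p=np.array([r(x[0][0],x[0][1],h)[:2] for x in cs[0]])
q=least_squares(lambda q:np.hypot(*(p-q[:2]).T)-q[2],[0,0,11],loss='soft_l1',f_scale=.4).x;print('bore in tool',q)
far=p[np.hypot(*(p-q[:2]).T)-q[2]>3.5];a=far.mean(0)-q[:2];print('kw dir tool',np.degrees(np.arctan2(a[1],-a[0])))
H=T[...,2]; hm=(abs(H-h*1000)<3)&(np.hypot(u-280,v-195)<40);print('hub',cv2.minEnclosingCircle(T[hm][:,:2].astype(np.float32)),H[hm].mean(),h)
```

```text
front face [12.08129877 -0.89836411 -6.59019178] [  11.20046344   -6.02249018 -131.72849268] [76.88401613  4.76075489 12.80068892]
top [  1.42679543  -0.94539699 -24.09473692] [ -6.56846973  -6.42082422 -25.57332535] [  8.87478638   4.55563047 -22.36273234]
[[236.  245.   10.5 -23.7  20.1]
 [248.  226.   20.1 -17.2  23.9]
 [260.  219.   24.3 -10.6  23.5]
 [272.  217.   25.3  -4.1  24. ]
 [284.  217.   25.8   2.3  22.3]
 [296.  220.   23.8   8.8  23.3]
 [308.  227.   20.   15.3  22.5]
 [320.  248.    8.7  22.   20.2]]
flange ctr tool 0.02 [ 2.67692534 -1.1750925 ] 0.271565408341618
flange ctr tool 0.0225 [ 1.92944098 -1.16271955] 0.22588726468756815
[271 184  19  25 343]
bore in tool [ 2.43700604  1.43988164 10.1811017 ]
kw dir tool 2.1270724381781974
hub ((3.721742630004883, 1.3649665117263794), 28.087736129760742) 170.98569075894807 0.1710605908447711
```

>>> {"op": "jog_arm", "data": {
  "targets": [
    [[0,0,3],[0,0,0]],
    [[0,0.05,3],[0,0,0]],
    [[0,0,2],[0,0,0]],
    [[0,0,0],[0,0,0]],
    [[0,0,0],[0,0,0]]
  ]
}}

```text
t: 7.35
eef_pos: [0.525, -0.1488, 0.1704]
eef_rot: [0.0, 3.14, -0.001]
wrist_force: [0.7, -0.1, -2.5]
finger_gap: 0.0208
```

```bash
python3 look.py 5 2>/dev/null; python3 -c "
from h import *
for n in ('side5','scene5'):
  d=load(n);P=d['state']['eef_pos'].copy();print(n,'tcp',P)
  # nose bottom prediction & bore prediction overlay
  z=9;u0,v0=map(int,proj(d,[.523,-.148,.09]))
  a=cv2.resize(d['img'][v0-30:v0+30,u0-30:u0+30],None,fx=z,fy=z,interpolation=cv2.INTER_CUBIC)[:,:,::-1].copy()
  for b,c in (([.523,-.148,.08],(0,255,0)),):
    q=np.array([proj(d,[b[0]+.011*np.cos(t),b[1]+.011*np.sin(t),b[2]]) for t in np.linspace(0,6.3,40)]);q=((q-[u0-30,v0-30]+.5)*z).astype(int);cv2.polylines(a,[q],True,c,1)
  for r,h in ((.006,P[2]-.069),(.010,P[2]-.064),(.025,P[2]-.027)):
    q=np.array([proj(d,[P[0]+r*np.cos(t),P[1]+r*np.sin(t),h]) for t in np.linspace(0,6.3,40)]);q=((q-[u0-30,v0-30]+.5)*z).astype(int);cv2.polylines(a,[q],True,(0,0,255),1)
  cv2.imwrite('pics/o_'+n+'.png',a)
"
```

```text
7.35 [ 0.5250202  -0.14880218  0.17040507] 0.020819984126496868 [-3.94637331e-01  1.85433893e-01 -2.99500804e-01  1.08457805e+00
 -2.98064495e-05 -3.94399693e-01]
[[-9.99999283e-01  2.37963061e-04  1.17345447e-03]
 [ 2.37351804e-04  9.99999836e-01 -5.21015832e-04]
 [-1.17357826e-03 -5.20736937e-04 -9.99999176e-01]]
271 176
299 200
side5 tcp [ 0.5250202  -0.14880218  0.17040507]
scene5 tcp [ 0.52570829 -0.14913419  0.1711823 ]
```

View pics/o_side5.png

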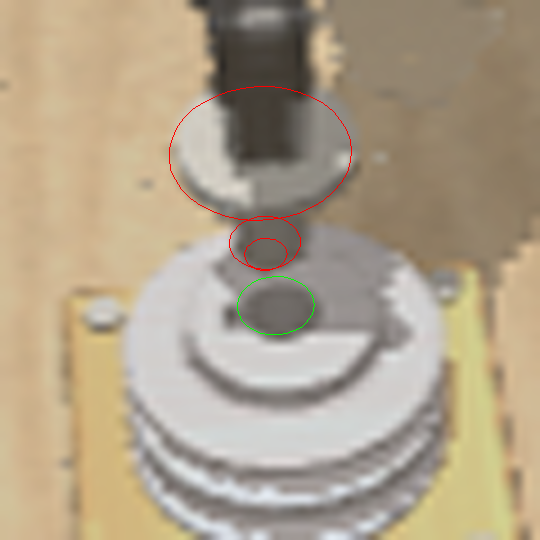

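View pics/o_scene5.png

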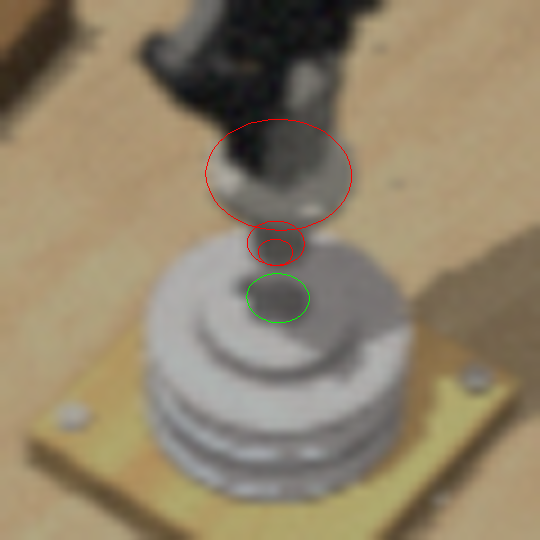

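>>> {"op": "jog_arm", "data": {
  "targets": [
    [[0.2,0.13,0],[0,0,0]],
    [[0,0,1],[0,0,0]],
    [[0,0,1],[0,0,0]],
    [[0,0,0.4],[0,0,0]],
    [[0,0,0],[0,0,0]]
  ]
}}

```text
t: 7.95
eef_pos: [0.522, -0.1471, 0.1442]
eef_rot: [-0.001, -3.141, -0.002]
wrist_force: [-0.1, -0.5, -2.1]
finger_gap: 0.0213
```

>>> {"op": "jog_arm", "data": {
  "targets": [
    [[0,0,0.3],[0,0,0]],
    [[0,0,0.3],[0,0,0]],
    [[0,0,0],[0,0,0]]
  ]
}}

```text
t: 8.25
eef_pos: [0.5224, -0.1473, 0.1389]
eef_rot: [-0.001, -3.141, -0.001]
wrist_force: [1.2, -0.2, -2.9]
finger_gap: 0.0212
```

>>> {"op": "jog_arm", "data": {
  "targets": [
    [[0,0,0.3],[0,0,0]],
    [[0,0,0.3],[0,0,0]],
    [[0,0,0.1],[0,0,0]],
    [[0,0,0],[0,0,0]],
    [[0,0,0],[0,0,0]]
  ]
}}

```text
t: 8.75
eef_pos: [0.5224, -0.1473, 0.1322]
eef_rot: [-0.001, -3.142, -0.0]
wrist_force: [1.3, 0.6, -3.2]
finger_gap: 0.0211
```

```bash
python3 -c "
from h import *
s=monitor.read_state();print(s['eef_pos'],s['wrist_force'],s['ft_torque'],s['joints'])
d=save('wrist','wrist6')
cv2.imwrite('pics/c8.png',cv2.resize(d['img'][170:340,190:370],None,fx=4,fy=3.5)[:,:,::-1])"
```

```text
[ 0.52235    -0.14733202  0.13219492] [ 1.27527712  0.62740078 -3.21939344] [ 0.18775598 -0.26410831 -0.04283078] [-3.94150279e-01  2.15955210e-01 -3.49872256e-01  1.00510008e+00
  2.13202109e-04 -3.93411353e-01]
```

View pics/c8.png

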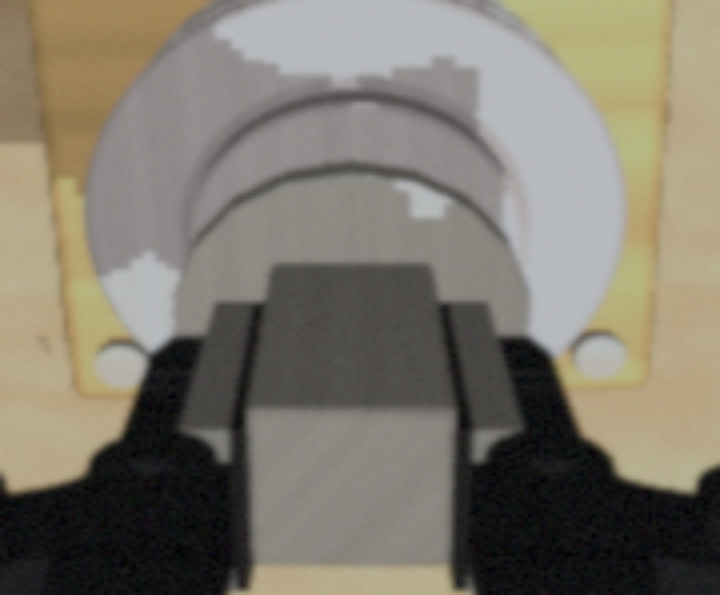

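Nose is in the bore with low lateral forces; hub and flange concentric. Continue past 20 mm to see whether the key enters.

>>> {"op": "jog_arm", "data": {
  "targets": [
    [[0,0,0.2],[0,0,0]],
    [[0,0,0.2],[0,0,0]],
    [[0,0,0.2],[0,0,0]],
    [[0,0,0.1],[0,0,0]],
    [[0,0,0],[0,0,0]]
  ]
}}

```text
t: 9.3
eef_pos: [0.5224, -0.1474, 0.1251]
eef_rot: [0.001, 3.142, 0.0]
wrist_force: [1.2, 0.4, -3.7]
finger_gap: 0.0213
```

>>> {"op": "jog_arm", "data": {
  "targets": [
    [[0,0,0.3],[0,0,0]],
    [[0,0,0.3],[0,0,0]],
    [[0,0,0.3],[0,0,0]],
    [[0,0,0.2],[0,0,0]],
    [[0,0,0],[0,0,0]]
  ]
}}

```text
t: 9.8
eef_pos: [0.5225, -0.1474, 0.1145]
eef_rot: [0.001, 3.141, 0.0]
wrist_force: [0.1, 1.8, 1.6]
finger_gap: 0.0209
```

>>> {"op": "jog_arm", "data": {
  "targets": [
    [[0,0,0.2],[0,0,0]],
    [[0,0,0.2],[0,0,0]],
    [[0,0,0.2],[0,0,0]],
    [[0,0,0],[0,0,0]]
  ]
}}

```text
t: 10.2
eef_pos: [0.5225, -0.1474, 0.1086]
eef_rot: [0.001, 3.141, 0.0]
wrist_force: [-1.3, 2.2, 4.5]
finger_gap: 0.0212
```

>>> {"op": "jog_arm", "data": {
  "targets": [
    [[0,0,0.1],[0,0,0]],
    [[0,0,0.1],[0,0,0]],
    [[0,0,0],[0,0,0]]
  ]
}}

```text
t: 10.5
eef_pos: [0.5226, -0.1474, 0.1072]
eef_rot: [0.001, 3.141, -0.0]
wrist_force: [-0.5, 2.8, 8.2]
finger_gap: 0.0212
```

>>> {"op": "jog_arm", "data": {
  "targets": [
    [[0,0,0.1],[0,0,0]],
    [[0,0,0.1],[0,0,0]],
    [[0,0,0],[0,0,0]]
  ]
}}

```text
t: 10.8
eef_pos: [0.5226, -0.1474, 0.1071]
eef_rot: [0.001, 3.141, -0.0]
wrist_force: [-7.3, 4.4, 19.5]
finger_gap: 0.021
```

>>> {"op": "jog_arm", "data": {
  "targets": [
    [[0,0,0.05],[0,0,0]],
    [[0,0,0],[0,0,0]],
    [[0,0,0],[0,0,0]],
    [[0,0,0],[0,0,0]]
  ]
}}

```text
t: 11.2
eef_pos: [0.5226, -0.1474, 0.1071]
eef_rot: [0.001, 3.141, -0.001]
wrist_force: [-7.0, 4.2, 21.3]
finger_gap: 0.0208
```

```bash
python3 look.py 7 2>/dev/null; python3 -c "
from h import *
s=monitor.read_state();print(s['t'],s['eef_pos'],s['wrist_force'],s['finger_gap'],abs(s['qd']).max())
a=load('side0')['img'].astype(int);b=load('side7')['img'].astype(int);cv2.imwrite('pics/side7.png',b[:,:,::-1].astype(np.uint8))
d=load('wrist6')
w=save('wrist','wrist7')"
```

```text
11.2 [ 0.5225977  -0.14739786  0.1070966 ] 0.020811358187241075 [-3.93981857e-01  2.41515641e-01 -3.77179597e-01  9.51088895e-01
  1.16627543e-05 -3.93382647e-01]
[[-9.99999379e-01  5.99381598e-04  9.39124058e-04]
 [ 5.99027037e-04  9.99999749e-01 -3.77779654e-04]
 [-9.39350257e-04 -3.77216858e-04 -9.99999488e-01]]
273 193
299 214
11.3 [ 0.52260171 -0.14740324  0.10708304] [-7.31233449  4.24000693 21.79117281] 0.021004445635273254 0.0012640897539444287
```

View pics/v7.png

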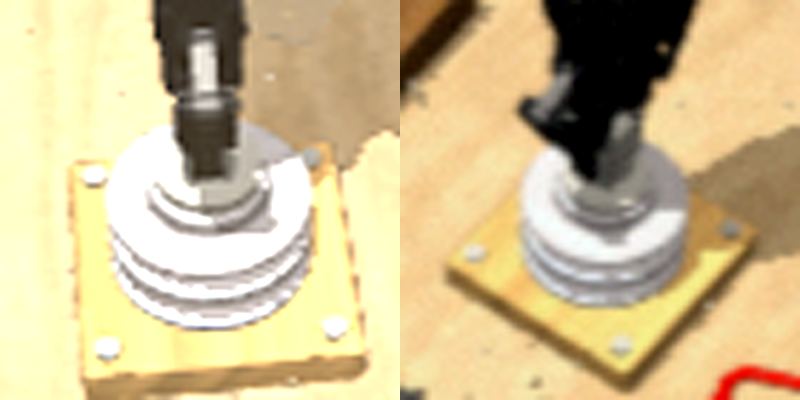

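View pics/side7.png

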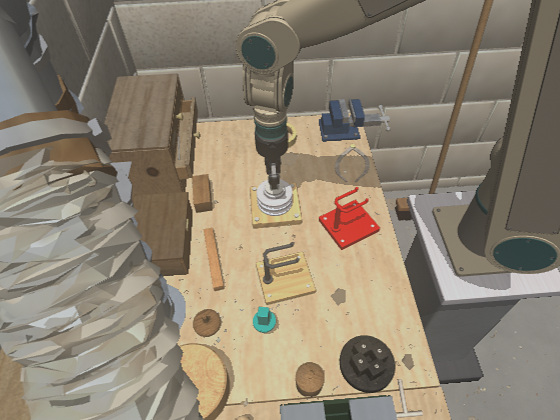

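View pics/wrist7.png

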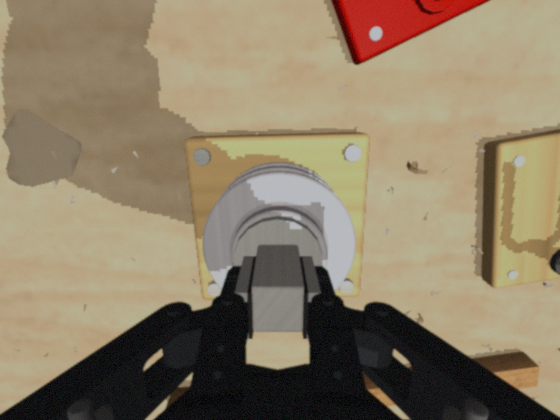

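```bash
python3 -c "
from h import *
d=fixw(load('wrist7'));P=cloud(d)
print('flange top',np.median(P[225:240,265:290,2]),'hub/web',np.median(P[180:198,265:290,2]))
print(monitor.read_state()['wrist_force'],order.hand_in())"
```

```text
flange top 0.08721617634601063 hub/web 0.06810919492010899
the job is handed in; nothing more can be done
[-6.83008628  3.8235411  23.10912727] None
```

The shaft is fully home in the pulley, and the job was handed in at about 11.4 s with the gripper still holding it and pressing down. The hand-in reported no verdict.

- **What I did:** I gripped the steel shaft by its head, lifted it off the dark fork, and tilted it in view of the side camera to find the key. After turning it 24° to match the keyway, I lowered it into the bore. The key slid in without stopping at 20 mm, and I pressed on until the flange met the hub.
- **Flange height:** the depth image put the flange top at 87.2 mm, against 87 mm expected when home. The tool stopped going down at z = 0.107 m.
- **Force, grip and stillness:** the wrist force rose to about 20–23 N upwards, the finger gap was 21 mm, the tool was upright to 0.001 rad, and the arm was at rest.
- **Sideways load:** about 7–8 N was left on the wrist and I did not relieve it.
- **Position disagreement:** the wrist camera's positions for the bore differed from view to view by about 1–2 mm. I corrected for this using the side and scene views before inserting.
- **Bystanders:** the lidded box and the spinning top looked unmoved in the last side view. The roll of tape was partly hidden behind the gripper, so I did not confirm it there; the arm was never lowered near it.

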